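# File the graphite forming plate back beside its twin

## Robot

A 6-joint arm with a two-finger parallel gripper is mounted at the origin on the work surface. World frame = base frame: x ahead of the robot, y to its left, z up, the work surface at z = 0. Lengths are in m, angles in degrees, forces in N, time in s.
With the tool pointing down it reaches from about 0.4 to 0.825 m from the base axis. Payload 7 kg.
Tool frame: the origin (TCP) lies on the centre line of the jaws, within the pads' length; the fingertips stand 19 mm ahead of it and the grasp point (between the pads) is the TCP (r.tip_extent is the distance from the TCP to the fingertips, in m); z points along the fingers, y is the line along which they close (so a half turn about z gives the same grasp; the last joint's range is limited). The gripper opens to 88 mm and grips with 3 to 60 N. Pads are 19 mm wide; open, the fingers measure 130 mm over their backs; the gripper's body (78 mm by 193 mm) begins 47 mm behind the grasp point.
Start: joints at [16.507, 20.546, 0.682, 0, -70.136, -16.507], TCP at [0.675, -0, 0.246] pointing down, gripper open.
Joint ranges: [-176.03, 176.03], [-82.01, 121.73], [-58.28, 71.71], [-173.87, 95.51], [-174.79, -0.11], [-173.66, 173.66]. Speed limits (degrees/s): [136.94, 136.94, 172.46, 180, 180, 180].

## Interface

Orientations are given as [roll, pitch, yaw] about the fixed x, y, z axes, in that order (R = Rz(yaw) Ry(pitch) Rx(roll)).
In Python, from plant import r gives the robot as it stands. The module is installed in compiled form; this text tells all that it offers.
- The arm moves only by the tool jog_arm, never from a script. Its argument "deltas" is a list that holds one entry, the list of rows, each a list of 5 numbers: the opening, from -1 (shut) to 1 (fully open), then the shift along the world's x, y, z in cm, then the turn about the world's z in rad. In form: [[[claw, dx, dy, dz, turn], ...]]. A call has 1 to 8 rows; each row shifts and turns the commanded pose from where the row before left it; what a row does not reach is not made up. A row lasts 1/8 s, in which the tool goes at most 62.5 mm and 10.7 degrees, less where a joint would pass 70% of its speed; a pose out of reach is approached as far as the arm can. A call with a gripper value outside its range is refused whole. The fingers move at their own pace and stop on an object; "force" is the grip in N (left out, the last holds). Time passes only in rows, so rows that do not move let the fingers close. It gives the time, the measured TCP pose, the force, the opening and the grip force at its end, in the units of the state.
- r.get_state(): the state, without advancing time (a new reading comes with each control period).
- r.capture(name): name is "scene" or "side" or "wrist"; returns the picture (480x640x3 uint8, blue, green, red); there is no depth.
- r.camera_info(name): a dict with "fx", "fy", "cx", "cy" (pixels), "view" (4x4, takes a point from world to camera coordinates). Camera axes: x right, y up, looking along -z (the intrinsics and any distortion apply to the point x, -y, -z); pixel columns grow to the right and rows downward; lengths in m; the calibration is good to about 2 mm. A picture is of the moment at which its call begins: read the wrist's pose just before it. camera_info takes no time and is no camera call; for the wrist camera it gives the pose at the moment of the call.
- r.close_job(): hands the job in; it is judged then, once.
The state is a dict: "time_s": time; "joints": joint angles; "qd": joint speeds; "joint_torque": joint torques, N m; "tcp_pos": TCP position; "eef_rot": TCP orientation; "contact_force": force on the tool from outside, world axes, zero at the start; "moment": the same for the moment, N m; "gripper_width": finger opening in m; "gripper_force": force on a finger pad.
Only numpy, scipy, OpenCV 4.12 (cv2) and the standard library are available. Lean on these libraries where they do the work, as an engineer would, in place of code of your own. Each camera call takes 0.05 s, during which the arm holds its last target. There are 200 camera calls.

## Task

Take the loose graphite plate with the tall tongue out of its wooden cooling stand and file it back in the packed rack, right beside its twin (the only other one with a tongue) on the spring pusher's side, working it gently in between the twin and the next plate so that the row parts to let it in, then press it home on the rack floor with a push of about 15 to 20 N. Graphite chips easily: at no time may it press on the other plates or the rack with more than 25 N, and the row must not be tipped over nor the can, block, jar and bottle be shifted. When you let go, it and the whole row must stand upright and square, fully down on the rack floor.

Things in the scene. Friction and masses are not known exactly. Their poses are not given: they have to be found in the camera images.
- plate: Loose graphite plate, like plate_twin (same size, chamfers and tongue) but its foot tapers evenly on both faces, from 16 mm thick at 12 mm up to 7 mm thick at the bottom. Starts upright in the stand's slot. Hold it by the tongue, fingers closing along its x, fingertips over 80 mm up. 0.10 to 0.21 kg; graphite's friction is 0.14 to 0.22. Origin: centre of its underside, z up.
- plate_twin: Black graphite plate on edge: x 64, y 16 (thickness), z 70 mm, square foot; top chamfered from 16 mm thick at 64 mm up to 8 mm at 70 mm up, so a seam is a groove 8 mm wide and 6 deep. Wooden tongue to 125 mm up: 26 mm wide in x, from y = -8 to -2.5 mm. Only tongue in the row; among the first three from the end wall. Origin: centre of underside; axes as rack.
- plate_a: Plate of the row: shape as plate_twin but without a tongue; instead a small wooden lug on each end (to x = +-41 mm, 42 to 54 mm up). Origin: centre of its underside; axes as the rack's. One of the first three from the end wall.
- plate_b: Plate of the row: shape as plate_twin but without a tongue; instead a small wooden lug on each end (to x = +-41 mm, 42 to 54 mm up). Origin: centre of its underside; axes as the rack's. One of the first three from the end wall.
- plate_c: Plate of the row: shape as plate_twin but without a tongue; instead a small wooden lug on each end (to x = +-41 mm, 42 to 54 mm up). Origin: centre of its underside; axes as the rack's. Always last in the row, against the pusher.
- rack: Dark steel rack, fixed, x 96 by y 130 mm, left or right of the robot, yaw up to 0.45. Four plates stand on its floor side by side along y, touching, no slots. Fixed end wall on the -y side (inner face at y = -50 mm, top 90 mm up), sprung pusher on +y. Side walls 32 mm high, inner faces at x = +-35 mm. Origin on its underside; floor 10 mm above.
- pusher (a joint): Steel plate 66 by 8 by 75 mm at the +y end of the row, sliding along the rack's y (m): 0 at the start, grows as the row spreads towards +y, 0.016 with one more plate in, stop at 0.030. Its spring presses the row to the end wall with about 3.6 N at 0 and 4.6 N at 0.016.
- stand: Light wooden block, fixed, x 100 by y 60 by z 38 mm, on the other side of the bench from the rack; a slot 68 by 18.8 mm along its x, 30 mm deep (slot floor 8 mm above the bench) holds the loose plate upright. Origin: centre of its underside.
- can: Bystander: red drink can, 52 mm across, 90 mm tall, origin at the centre of its underside.
- block: Bystander: black graphite block 60 by 40 by 30 mm, origin at the centre of its underside.
- jar: Bystander: glass jar with a metal lid, 70 mm across, 75 mm tall, origin at the centre of its underside.
- bottle: Bystander: amber glass bottle, 64 mm across, 120 mm tall, origin at the centre of its underside.
- rack_floor (a point): Point on the rack floor, 10 mm above the rack's origin, where the undersides of seated plates are. The end wall never yields: a plate let in at a seam (where two plates touch) pushes only those on its +y side and the pusher, and ends centred 8 mm to +y of the seam, so it must shift 8 mm to +y while going down.
Not all that is in view belongs to the job. Leave any blue look-alike of the plate_a alone.

How it is judged:
By the outcome, as a careful person would: the job done as asked, in the order asked, and still so for the second after the job is handed in, with the robot touching nothing.
It also fails if it takes over 72 s, if anything falls off the work surface, if the arm or the gripper's body presses on something with over 40 N, if the wrist force passes 120 N, or if a joint passes its speed limit or range.

## Working session

There is one attempt and no reset: what is moved stays moved. The work goes in short steps, Python scripts to look and compute and a tool call to move; the robot and the scene stay as the last step left them, time stands still between calls to the robot, and variables do not carry over. Pictures are saved under pics/ and viewed, at most 10 in all, crops included, and the job is handed in when it is done.

Besides the shell and the picture viewer there is one more tool, called by a JSON object that holds its "name" and its "arguments". jog_arm: Moves the arm, as the interface text tells. Its arguments: {"type":"object","properties":{"deltas":{"type":"array"},"force":{"type":"number"}},"required":["deltas"]}

```bash
mkdir -p pics; python3 - <<'E'
from plant import r
import cv2,numpy as np
for n in("scene","side"):
    cv2.imwrite(f"pics/{n}0.png",r.capture(n))
    i=r.camera_info(n);print(n,{k:(np.round(v,4).tolist() if k=="view" else v) for k,v in i.items()})
print(r.get_state())
E
```

```text
scene {'fx': 489.5471011754835, 'fy': 489.5471011754835, 'cx': 318.0195633379869, 'cy': 239.2747378372554, 'view': [[-0.507, 0.862, 0.0041, 0.363], [-0.5877, -0.3492, 0.7298, 0.2916], [0.6305, 0.3676, 0.6836, -1.1954], [0.0, 0.0, 0.0, 1.0]]}
side {'fx': 460.0956699606543, 'fy': 460.0956699606543, 'cx': 325.66328646335853, 'cy': 240.07455603493239, 'view': [[0.8966, -0.4425, -0.0166, -0.5342], [0.3445, 0.6736, 0.6539, -0.1984], [-0.2782, -0.592, 0.7564, -0.6697], [0.0, 0.0, 0.0, 1.0]]}
{'time_s': 0.1, 'joints': array([ 1.65066097e+01,  2.05875744e+01,  6.39717098e-01, -1.69220645e-02,
       -7.01366883e+01, -1.65084832e+01]), 'qd': array([ 1.45822656e-02, -7.55174878e-03,  9.52573873e-09,  8.82762859e-02,
        3.61624738e-04,  2.29021140e-02]), 'joint_torque': array([-1.42273191e-03, -5.84165347e+01,  2.93752134e+01,  7.01551259e+00,
        1.01412315e-02, -6.66964229e-05]), 'tcp_pos': array([ 6.74593459e-01, -3.20717682e-05,  2.44721451e-01]), 'eef_rot': array([ 1.79914419e+02, -8.77339669e-03, -9.00076285e+01]), 'contact_force': array([-0.27390232,  0.49815701,  1.13018811]), 'moment': array([-0.08704575,  0.02070378, -0.02959799]), 'gripper_force': 0.0, 'gripper_width': 0.0877463939770721}
```

View pics/scene0.png

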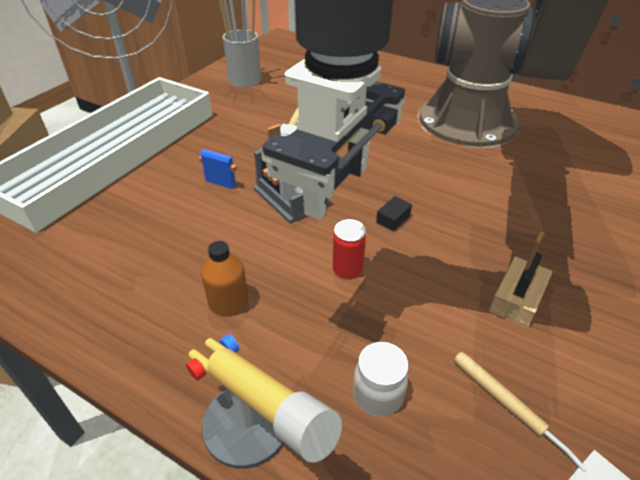

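View pics/side0.png

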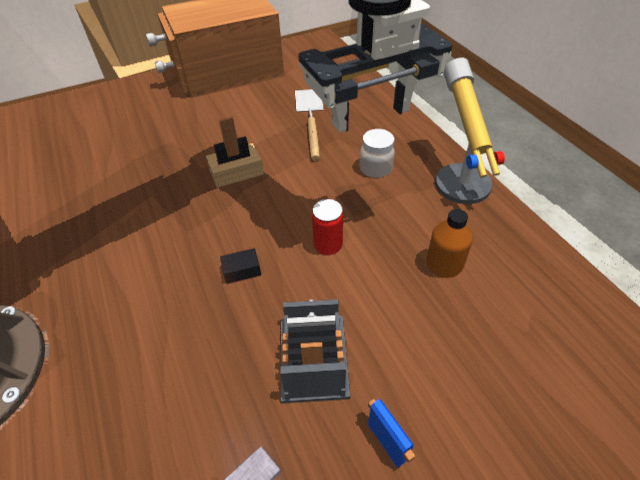

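```bash
cat > h.py <<'E'
from plant import r
import cv2,numpy as np
def ray(i,uv):
    V=np.array(i["view"]);R=V[:3,:3];c=-R.T@V[:3,3]
    uv=np.asarray(uv,float).reshape(-1,2)
    d=np.c_[(uv[:,0]-i["cx"])/i["fx"],-(uv[:,1]-i["cy"])/i["fy"],-np.ones(len(uv))]@R
    return c,d
def onz(i,uv,z):
    c,d=ray(i,uv);return c+d*((z-c[2])/d[:,2])[:,None]
def proj(i,P):
    V=np.array(i["view"]);q=np.atleast_2d(P)@V[:3,:3].T+V[:3,3]
    return np.c_[i["cx"]-i["fx"]*q[:,0]/q[:,2],i["cy"]+i["fy"]*q[:,1]/q[:,2]]
E
python3 - <<'E'
from h import *
np.set_printoptions(precision=4,suppress=True)
s=r.camera_info("side");c=r.camera_info("scene");w=r.camera_info("wrist")
print({k:v for k,v in w.items()})
print("rack base corners near wall",onz(s,[(281,400),(349,397)],0))
print("rack tops",onz(s,[(284,305),(337,303),(282,369),(346,366)],0.09))
print("stand top side",onz(s,[(208,159),(258,146),(263,168),(213,183)],0.038))
print("stand top scene",onz(c,[(513,258),(552,270),(531,322),(491,308)],0.03))
print("can,jar,bottle,block",onz(s,[(327,209),(378,139),(458,217)],0.09), onz(s,[(241,262)],.03))
print(ray(s,[0,0])[0],ray(c,[0,0])[0])
im=cv2.imread("pics/side0.png")
a=cv2.resize(im[285:415,260:370],None,fx=4.5,fy=4.5,interpolation=cv2.INTER_CUBIC)
b=cv2.resize(im[110:195,195:275],None,fx=3.5,fy=3.5,interpolation=cv2.INTER_CUBIC)
o=np.zeros((600,800,3),np.uint8);o[:a.shape[0],:a.shape[1]]=a;o[:b.shape[0],a.shape[1]:a.shape[1]+b.shape[1]]=b
cv2.imwrite("pics/z1.png",o)
E
```

```text
{'fx': 364.7634862441541, 'fy': 364.7634862441541, 'cx': 316.6298590040466, 'cy': 238.60582585325994, 'view': array([[-1.    ,  0.0005,  0.002 ,  0.6747],
       [-0.001 , -0.9677, -0.2521,  0.0321],
       [ 0.0018, -0.2521,  0.9677, -0.3897],
       [ 0.    ,  0.    ,  0.    ,  1.    ]])}
rack base corners near wall [[ 0.4066 -0.2432  0.    ]
 [ 0.4929 -0.2817  0.    ]]
rack tops [[ 0.4551 -0.1586  0.09  ]
 [ 0.5218 -0.1887  0.09  ]
 [ 0.4163 -0.2442  0.09  ]
 [ 0.4893 -0.2764  0.09  ]]
stand top side [[0.4624 0.2632 0.038 ]
 [0.567  0.2561 0.038 ]
 [0.5509 0.1861 0.038 ]
 [0.45   0.1891 0.038 ]]
stand top scene [[0.4555 0.2195 0.03  ]
 [0.4508 0.2805 0.03  ]
 [0.5742 0.2755 0.03  ]
 [0.5782 0.2181 0.03  ]]
can,jar,bottle,block [[ 0.5904 -0.0192  0.09  ]
 [ 0.7596  0.1038  0.09  ]
 [ 0.7693 -0.1314  0.09  ]] [[ 0.4347 -0.0109  0.03  ]]
[ 0.361  -0.4993  0.6274] [1.1091 0.2283 0.6029]
```

View pics/z1.png

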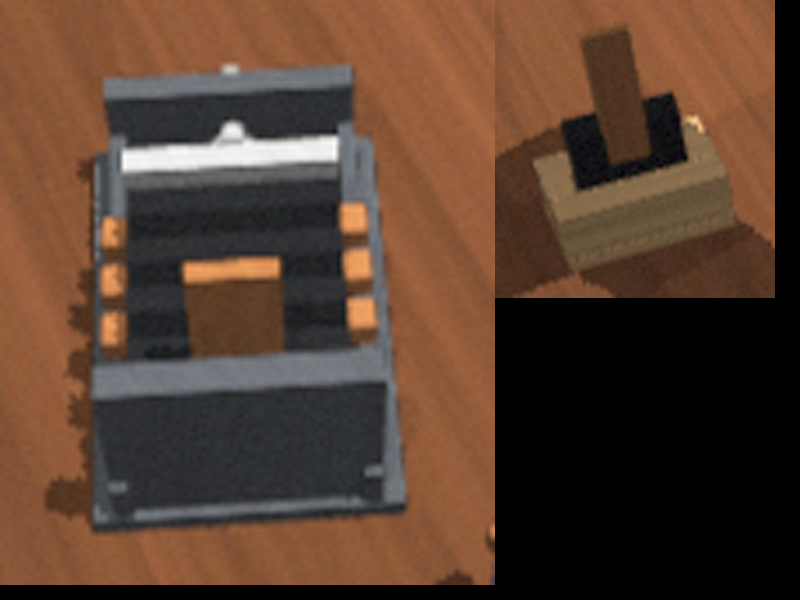

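{"name": "jog_arm", "arguments": {"deltas": [[[1,-2.6,-2.4,0.5,-0.05],[1,-2.6,-2.4,0.5,-0.05],[1,-2.6,-2.4,0.5,-0.05],[1,-2.6,-2.4,0.5,-0.05],[1,-2.6,-2.4,0.5,-0.05],[1,-2.6,-2.4,0.5,-0.05],[1,-2.6,-2.4,0.5,-0.05],[1,-2.6,-2.4,0.5,-0.05]]]}}

```text
time_s: 1.1
tcp_pos: [0.4658, -0.1926, 0.2855]
eef_rot: [180.0, -0.0, -113.0]
contact_force: [0.4, -0.2, 0.4]
gripper_width: 0.0878
gripper_force: 0.0
```

{"name": "jog_arm", "arguments": {"deltas": [[[1,0,0,0,0],[1,0,0,0,0],[1,0,0,0,0]]]}}

```text
time_s: 1.48
tcp_pos: [0.4674, -0.1916, 0.2851]
eef_rot: [180.0, -0.0, -112.9]
contact_force: [0.7, -0.5, 0.1]
gripper_width: 0.0873
gripper_force: 0.0
```

```bash
python3 - <<'E'
from h import *
import pickle
i=r.camera_info("wrist");im=r.capture("wrist");cv2.imwrite("pics/rackw.png",im);pickle.dump(i,open("rackw.pkl","wb"))
s=r.capture("scene");cv2.imwrite("pics/scene1.png",s)
st=r.get_state();print(st["tcp_pos"],st["eef_rot"],st["contact_force"],st["time_s"])
E
```

```text
[ 0.46736062 -0.19155687  0.28513281] [ 1.79956630e+02 -1.31977955e-02 -1.12866376e+02] [ 0.14629656 -0.3234571  -0.55785946] 1.575
```

View pics/rackw.png

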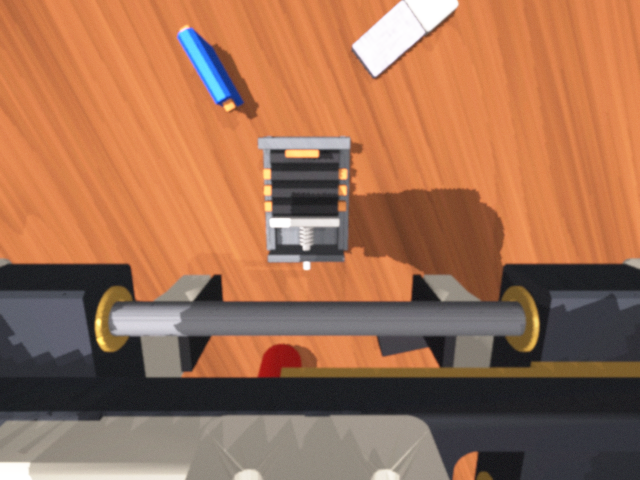

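{"name": "jog_arm", "arguments": {"deltas": [[[1,0.4,5,0,0.055],[1,0.4,5,0,0.055],[1,0.4,5,0,0.055],[1,0.4,5,0,0.055],[1,0.4,5,0,0.055],[1,0.4,5,0,0.055],[1,0.4,5,-1,0.055],[1,0.4,5,-1,0.015]]]}}

```text
time_s: 2.58
tcp_pos: [0.4989, 0.2103, 0.2653]
eef_rot: [-180.0, 0.0, -89.9]
contact_force: [0.4, -0.1, -0.2]
gripper_width: 0.0877
gripper_force: 0.0
```

{"name": "jog_arm", "arguments": {"deltas": [[[1,0,1,0,0],[1,0,0,0,0],[1,0,0,0,0]]]}}

```text
time_s: 2.95
tcp_pos: [0.499, 0.2173, 0.2658]
eef_rot: [-180.0, -0.0, -90.0]
contact_force: [-0.6, -0.8, 1.2]
gripper_width: 0.0876
gripper_force: 0.0
```

```bash
python3 - <<'E'
from h import *
import pickle
i=r.camera_info("wrist");im=r.capture("wrist");cv2.imwrite("pics/standw.png",im);pickle.dump(i,open("standw.pkl","wb"))
st=r.get_state();print(st["tcp_pos"],st["eef_rot"],st["contact_force"],st["time_s"])
cv2.imwrite("pics/side1.png",r.capture("side"));cv2.imwrite("pics/scene2.png",r.capture("scene"))
E
```

```text
[0.4990186  0.21712178 0.2658939 ] [-1.79981342e+02  1.42148072e-02 -9.00477194e+01] [-0.17149688 -0.35574454 -0.7532833 ] 3.0
```

View pics/standw.png

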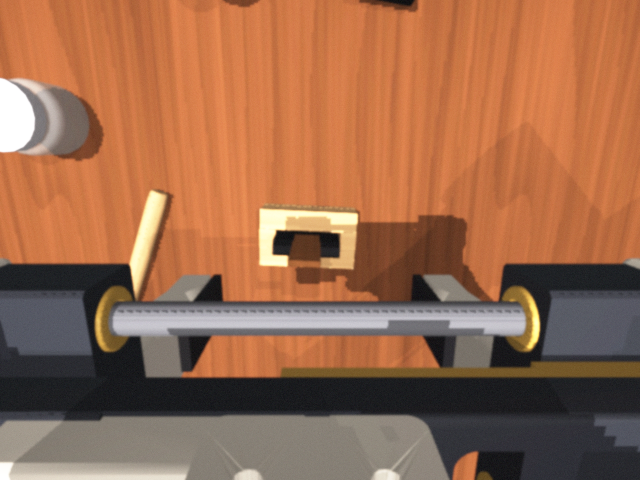

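```bash
python3 - <<'E'
from h import *
a=cv2.imread("pics/standw.png")[190:285,250:370];b=cv2.imread("pics/rackw.png")[130:275,250:365]
a=cv2.resize(a,None,fx=4,fy=4,interpolation=cv2.INTER_CUBIC)[:,:480];a=cv2.resize(a,(394,312));b=cv2.resize(b,None,fx=3.5,fy=3.5,interpolation=cv2.INTER_CUBIC)
o=np.zeros((590,800,3),np.uint8);o[:a.shape[0],:394]=np.clip(a*1.0,0,255);o[:b.shape[0],395:395+b.shape[1]]=np.clip(b*1.3,0,255)
c=cv2.resize(cv2.imread("pics/scene2.png")[225:330,480:565],None,fx=2.6,fy=2.6,interpolation=cv2.INTER_CUBIC);o[315:315+c.shape[0],:c.shape[1]]=c
cv2.imwrite("pics/z2.png",o)
E
```

```text
(no output)
```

View pics/z2.png

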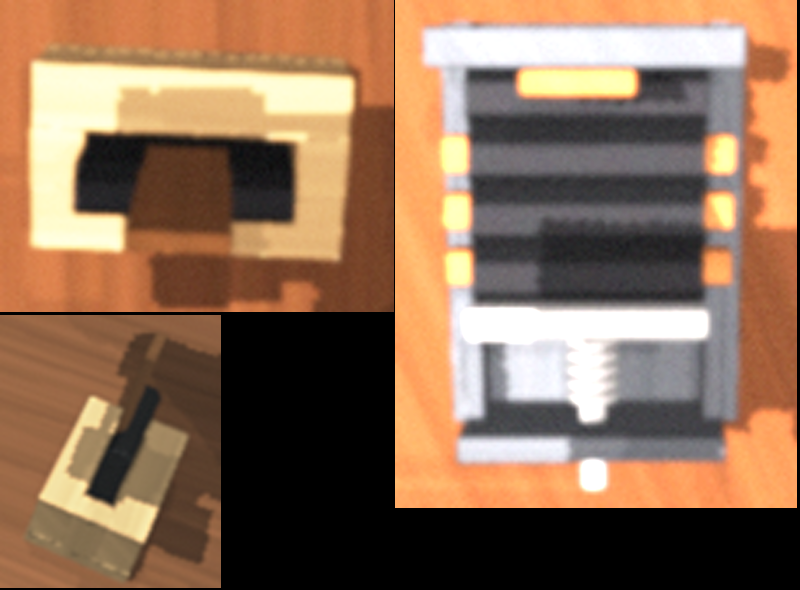

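```bash
python3 - <<'E'
from h import *
import pickle
np.set_printoptions(precision=4,suppress=True)
im=cv2.imread("pics/rackw.png");i=pickle.load(open("rackw.pkl","rb"))
hsv=cv2.cvtColor(im,cv2.COLOR_BGR2HSV)
sub=hsv[140:230,258:358]
m=((sub[...,0]>8)&(sub[...,0]<28)&(sub[...,1]>110)&(sub[...,2]>175)).astype(np.uint8)
n,l,s,c=cv2.connectedComponentsWithStats(m)
for k in range(1,n):
    if s[k,4]>15: print(s[k],c[k]+[258,140], onz(i,c[k]+[258,140],.064)[0], onz(i,c[k]+[258,140],.135)[0])
# bench colors
j=pickle.load(open("standw.pkl","rb"))
z=lambda x,y:(250+x/3.283,190+y/3.283)
t=onz(j,[z(127,232),z(232,232),z(127,252),z(232,252),z(180,242)],.133);print("tongue top",t)
q=onz(j,[z(30,62),z(355,72),z(340,260),z(30,247)],.038);print("stand",q,q.mean(0))
e=q[0]-q[1];print(np.degrees(np.arctan2(e[1],e[0])));e=q[3]-q[2];print(np.degrees(np.arctan2(e[1],e[0])))
E
```

```text
[93  0  7  3 18] [354.4444 140.8889] [ 0.4073 -0.2419  0.064 ] [ 0.4141 -0.2443  0.135 ]
[  0   9  14  81 681] [262.4993 191.7034] [ 0.5086 -0.2321  0.064 ] [ 0.4955 -0.2364  0.135 ]
[ 27  10  34   8 265] [301.4981 153.4906] [ 0.4585 -0.2509  0.064 ] [ 0.4552 -0.2514  0.135 ]
[ 93  13   7  43 196] [354.8929 171.9337] [ 0.4176 -0.2146  0.064 ] [ 0.4223 -0.2223  0.135 ]
[81 28  9 12 95] [342.9368 173.5684] [ 0.4289 -0.2176  0.064 ] [ 0.4314 -0.2248  0.135 ]
[81 45  8 11 81] [342.5556 189.8148] [ 0.4351 -0.2031  0.064 ] [ 0.4364 -0.2131  0.135 ]
[81 62  7  9 61] [342.     206.1311] [ 0.4417 -0.1882  0.064 ] [ 0.4417 -0.2011  0.135 ]
tongue top [[0.5214 0.2385 0.133 ]
 [0.4964 0.2385 0.133 ]
 [0.5215 0.2435 0.133 ]
 [0.4964 0.2436 0.133 ]
 [0.5088 0.241  0.133 ]]
stand [[0.558  0.2141 0.038 ]
 [0.4572 0.2174 0.038 ]
 [0.4603 0.2791 0.038 ]
 [0.5605 0.2746 0.038 ]] [0.509  0.2463 0.038 ]
-1.8349990761163262
-2.5873880418513546
```

{"name": "jog_arm", "arguments": {"deltas": [[[1,0.5,1.3,0,-0.02],[1,0.45,1.2,-1.5,-0.018],[1,0,0,-4,0],[1,0,0,-4,0],[1,0,0,-4,0],[1,0,0,-2,0],[1,0,0,0,0],[0.2,0,0,0,0]]], "force": 25}}

```text
time_s: 4.1
tcp_pos: [0.5089, 0.2436, 0.1109]
eef_rot: [-180.0, 0.0, -92.2]
contact_force: [-0.9, -0.5, 0.2]
gripper_width: 0.0823
gripper_force: 0.0
```

{"name": "jog_arm", "arguments": {"deltas": [[[0,0,0,0,0],[-0.2,0,0,0,0],[-0.3,0,0,0,0],[-0.4,0,0,0,0],[-1,0,0,0,0],[-1,0,0,0,0],[-1,0,0,0,0],[-1,0,0,0,0]]], "force": 40}}

```text
time_s: 5.1
tcp_pos: [0.5085, 0.243, 0.1105]
eef_rot: [180.0, -0.0, -92.2]
contact_force: [0.8, -0.0, -0.1]
gripper_width: 0.0254
gripper_force: 40.0
```

{"name": "jog_arm", "arguments": {"deltas": [[[-1,0,0,1,0],[-1,0,0,2,0],[-1,0,0,3,0],[-1,0,0,4,0],[-1,0,0,4,0],[-1,0,0,3,0],[-1,0,0,0,0]]], "force": 50}}

```text
time_s: 5.98
tcp_pos: [0.5094, 0.2436, 0.2839]
eef_rot: [-179.8, 0.2, -92.2]
contact_force: [0.4, 0.5, -2.2]
gripper_width: 0.0254
gripper_force: 50.0
```

{"name": "jog_arm", "arguments": {"deltas": [[[-1,-0.2,-2,0,-0.045],[-1,-0.5,-4,0,-0.045],[-1,-0.5,-5,0,-0.045],[-1,-0.5,-5,0,-0.045],[-1,-0.5,-5,0,-0.045],[-1,-0.5,-5,0,-0.045],[-1,-0.5,-5,0,-0.045],[-1,-0.5,-5,0,-0.045]]]}}

```text
time_s: 6.98
tcp_pos: [0.4699, -0.1191, 0.2798]
eef_rot: [179.9, -0.0, -113.0]
contact_force: [-0.1, -0.3, -0.4]
gripper_width: 0.0252
gripper_force: 50.0
```

{"name": "jog_arm", "arguments": {"deltas": [[[-1,-0.5,-5,0,-0.012],[-1,-0.5,-4,0,0],[-1,-0.3,-2.5,-0.5,0],[-1,0,-1,-1,0],[-1,0,0,-1,0],[-1,0,0,0,0],[-1,0,0,0,0]]]}}

```text
time_s: 7.85
tcp_pos: [0.4587, -0.2413, 0.2557]
eef_rot: [-180.0, -0.0, -113.4]
contact_force: [0.7, 0.0, -1.4]
gripper_width: 0.0254
gripper_force: 50.0
```

```bash
cat > snap.py <<'E'
import sys,pickle
from h import *
n=sys.argv[1];st=r.get_state();i=r.camera_info("wrist");im=r.capture("wrist");cv2.imwrite(f"pics/{n}w.png",im);pickle.dump(i,open(n+".pkl","wb"))
s=r.capture("side");cv2.imwrite(f"pics/{n}s.png",s);c=r.capture("scene");cv2.imwrite(f"pics/{n}c.png",c)
print(st["tcp_pos"],st["eef_rot"],st["contact_force"],st["gripper_width"],st["time_s"])
a=cv2.resize(im[125:325,220:400],None,fx=3,fy=3,interpolation=cv2.INTER_CUBIC)
b=cv2.resize(s[260:410,260:370],None,fx=2.3,fy=2.3,interpolation=cv2.INTER_CUBIC)
o=np.zeros((600,800,3),np.uint8);o[:a.shape[0],:a.shape[1]]=a;o[:b.shape[0],545:545+b.shape[1]]=b
cv2.imwrite(f"pics/{n}z.png",np.clip(o*1.25,0,255).astype(np.uint8))
E
python3 snap.py hov
```

```text
[ 0.45873676 -0.24133863  0.25572327] [-1.79991964e+02 -3.38596141e-03 -1.13423834e+02] [ 0.68673095  0.03347998 -1.4455971 ] 0.0254448473799575 7.85
```

View pics/hovz.png

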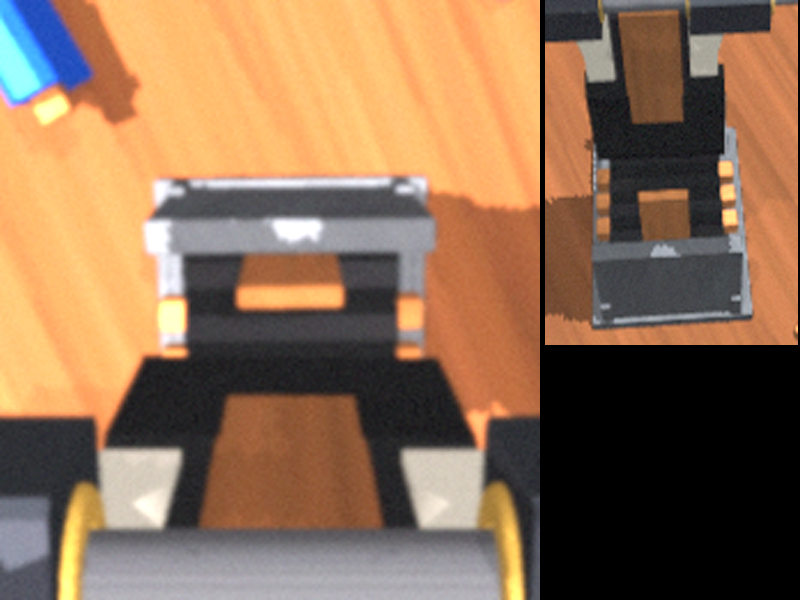

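```bash
python3 - <<'E'
from h import *
import pickle
np.set_printoptions(precision=2,suppress=True)
im=cv2.imread("pics/hovw.png");i=pickle.load(open("hov.pkl","rb"))
hsv=cv2.cvtColor(im,cv2.COLOR_BGR2HSV)
def comps(x0,x1,y0,y1,z,vmin=165):
    sub=hsv[y0:y1,x0:x1];m=((sub[...,0]>8)&(sub[...,0]<28)&(sub[...,1]>90)&(sub[...,2]>vmin)).astype(np.uint8)
    n,l,s,c=cv2.connectedComponentsWithStats(m)
    for k in range(1,n):
        if s[k,4]>20:
            rc=cv2.minAreaRect(np.argwhere(l==k)[:,::-1].astype(np.float32));print(z,s[k],c[k]+[x0,y0],rc[1:],W(onz(i,c[k]+[x0,y0],z)))
yaw=np.radians(-23.4);ex=np.array([np.cos(yaw),np.sin(yaw)]);ey=np.array([-ex[1],ex[0]])
o=np.array([.4573,-.2466])
W=lambda p:np.c_[(p[:,:2]-o)@ex,(p[:,:2]-o)@ey]*1000
print("mm in rack frame rel. to guessed twin centre")
comps(290,342,214,232,.135)
comps(268,286,220,240,.064);comps(350,364,220,240,.064)
z=lambda x,y:(220+x/3,125+y/3)
print("bottom corners",W(onz(i,[z(147,357),z(437,358)],.153)))
print("twin tongue corners",W(onz(i,[z(237,286),z(345,286),z(236,309),z(345,308)],.135)))
print("wall top",W(onz(i,[z(147,221),z(434,219),z(147,252),z(434,249)],.09)))
print("a lugs",W(onz(i,[z(159,298),z(186,297),z(186,330),z(398,297),z(421,297),z(398,328)],.064)))
print("loose tongue base",W(onz(i,[z(228,395),z(357,395)],.153+.064)))
print("tcp",W(r.get_state()["tcp_pos"][None]))
s=r.camera_info("side")
g=lambda x,y:(260+(x-545)/2.3,260+y/2.3)
print("side: tongue top",W(onz(s,[g(639,190),g(689,190),g(639,201),g(689,200)],.135)),"bottom",W(onz(s,[g(591,155),g(723,152)],.153)),"tongue base",W(onz(s,[g(631,123),g(684,121)],.217)))
E
```

```text
mm in rack frame rel. to guessed twin centre
0.135 [  9   6  35   8 257] [315.79 223.27] ((7.0, 34.0), 90.0) [[ 0.32 -5.73]]
0.064 [  0   0  14  20 183] [273.2  229.32] ((19.0, 13.0), 90.0) [[40.16 15.34]]
0.064 [ 3  4  9 11 90] [356.71 229.  ] ((10.0, 8.0), 90.0) [[-37.58  15.1 ]]
bottom corners [[ 32.49   4.93]
 [-34.01   5.22]]
twin tongue corners [[ 12.52  -7.92]
 [-13.63  -7.9 ]
 [ 12.84  -2.21]
 [-13.7   -2.44]]
wall top [[ 39.7  -17.16]
 [-40.61 -17.65]
 [ 39.99  -8.38]
 [-40.89  -9.16]]
a lugs [[ 40.21  10.58]
 [ 31.85  10.28]
 [ 32.11  20.79]
 [-33.7   10.33]
 [-40.82  10.34]
 [-33.94  20.21]]
loose tongue base [[ 10.25  -6.03]
 [-11.7   -6.01]]
tcp [[-0.6   5.25]]
side: tongue top [[-12.35  -3.35]
 [ 13.42  -4.88]
 [-12.45  -9.61]
 [ 13.17 -10.55]] bottom [[-35.64   8.14]
 [ 31.67   5.86]] tongue base [[-11.41 -14.04]
 [ 12.51 -14.43]]
```

{"name": "jog_arm", "arguments": {"deltas": [[[-1,-0.01,-0.03,-1,0.004],[-1,0,0,-1.5,0],[-1,0,0,-1.5,0],[-1,0,0,-1.2,0],[-1,0,0,-0.8,0],[-1,0,0,-0.4,0],[-1,0,0,0,0],[-1,0,0,0,0]]]}}

```text
time_s: 9.0
tcp_pos: [0.4587, -0.2424, 0.192]
eef_rot: [-180.0, 0.0, -113.3]
contact_force: [0.2, 0.4, -1.6]
gripper_width: 0.0256
gripper_force: 50.0
```

```bash
python3 snap.py low
```

```text
[ 0.45867483 -0.24242023  0.19200157] [-1.79953352e+02  4.95954166e-03 -1.13259548e+02] [ 0.18844223  0.44330318 -1.55484125] 0.025554680551203756 9.0
```

View pics/lowz.png

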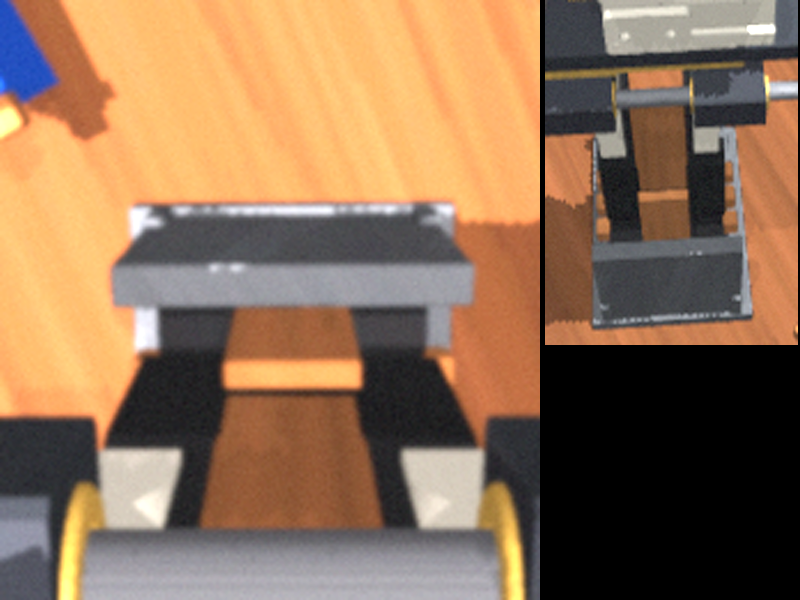

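```bash
python3 - <<'E'
from h import *
import pickle
np.set_printoptions(precision=2,suppress=True)
im=cv2.imread("pics/loww.png");i=pickle.load(open("low.pkl","rb"))
yaw=np.radians(-23.2);ex=np.array([np.cos(yaw),np.sin(yaw)]);ey=np.array([-ex[1],ex[0]])
o=np.array([.4573,-.2466])
W=lambda p:np.c_[(p[:,:2]-o)@ex,(p[:,:2]-o)@ey]*1000
z=lambda x,y:(220+x/3,125+y/3)
print("tcp",W(r.get_state()["tcp_pos"][None]))
print("twin tongue corners",W(onz(i,[z(223,361),z(362,361),z(223,389),z(362,389)],.135)))
print("wall top",W(onz(i,[z(114,266),z(472,266),z(114,304),z(472,304)],.09)))
print("bottom edge",W(onz(i,[z(147,352),z(437,353)],.0895)))
print("loose tongue base row 447?",W(onz(i,[z(220,440),z(362,440)],.1535)))
# vertical gray profiles for subpixel edges
g=cv2.cvtColor(im,cv2.COLOR_BGR2GRAY).astype(int)
for name,c0,c1 in(("L",283,291),("R",347,360),("mid",300,335)): print(name,[(k,int(g[k,c0:c1].mean())) for k in range(222,276)])
E
```

```text
tcp [[-0.51  4.4 ]]
twin tongue corners [[ 12.58  -7.9 ]
 [-13.29  -7.87]
 [ 12.67  -2.45]
 [-13.37  -2.42]]
wall top [[ 39.5  -17.38]
 [-40.59 -17.28]
 [ 39.86  -8.67]
 [-40.94  -8.57]]
bottom edge [[ 32.87   2.7 ]
 [-33.49   3.02]]
loose tongue base row 447? [[ 12.14   1.01]
 [-12.25   1.04]]
L [(222, 128), (223, 126), (224, 127), (225, 124), (226, 108), (227, 76), (228, 47), (229, 42), (230, 49), (231, 50), (232, 52), (233, 53), (234, 52), (235, 52), (236, 52), (237, 52), (238, 52), (239, 51), (240, 46), (241, 40), (242, 34), (243, 30), (244, 29), (245, 26), (246, 27), (247, 26), (248, 27), (249, 28), (250, 26), (251, 26), (252, 27), (253, 26), (254, 26), (255, 26), (256, 27), (257, 27), (258, 27), (259, 26), (260, 26), (261, 26), (262, 27), (263, 27), (264, 27), (265, 26), (266, 29), (267, 25), (268, 28), (269, 28), (270, 32), (271, 34), (272, 34), (273, 35), (274, 34), (275, 33)]
R [(222, 126), (223, 126), (224, 126), (225, 122), (226, 102), (227, 67), (228, 44), (229, 44), (230, 53), (231, 56), (232, 57), (233, 57), (234, 57), (235, 57), (236, 58), (237, 57), (238, 57), (239, 5
[... 314 characters left out ...]
68, 24), (269, 25), (270, 27), (271, 29), (272, 31), (273, 39), (274, 59), (275, 80)]
mid [(222, 127), (223, 127), (224, 125), (225, 122), (226, 110), (227, 94), (228, 88), (229, 88), (230, 88), (231, 88), (232, 88), (233, 88), (234, 88), (235, 89), (236, 89), (237, 90), (238, 90), (239, 90), (240, 90), (241, 90), (242, 90), (243, 92), (244, 107), (245, 136), (246, 160), (247, 171), (248, 174), (249, 174), (250, 173), (251, 173), (252, 168), (253, 150), (254, 104), (255, 57), (256, 51), (257, 70), (258, 81), (259, 83), (260, 83), (261, 83), (262, 83), (263, 82), (264, 83), (265, 83), (266, 84), (267, 83), (268, 83), (269, 83), (270, 84), (271, 83), (272, 83), (273, 83), (274, 82), (275, 81)]
```

{"name": "jog_arm", "arguments": {"deltas": [[[-1,0.024,0.055,-0.2,0],[-1,0,0,-0.3,0],[-1,0,0,-0.3,0],[-1,0,0,-0.05,0],[-1,0,0,-0.05,0],[-1,0,0,0,0],[-1,0,0,0,0]]]}}

```text
time_s: 10.02
tcp_pos: [0.4587, -0.2418, 0.1826]
eef_rot: [-180.0, 0.0, -113.3]
contact_force: [0.5, 0.2, -0.7]
gripper_width: 0.0254
gripper_force: 50.0
```

{"name": "jog_arm", "arguments": {"deltas": [[[-1,0,0,-0.03,0],[-1,0,0,0,0],[-1,0,0,0,0]]]}}

```text
time_s: 10.4
tcp_pos: [0.4587, -0.2418, 0.1824]
eef_rot: [-180.0, 0.0, -113.3]
contact_force: [-0.5, -0.1, 0.8]
gripper_width: 0.0258
gripper_force: 50.0
```

{"name": "jog_arm", "arguments": {"deltas": [[[-1,0,0,-0.03,0],[-1,0,0,0,0],[-1,0,0,0,0]]]}}

```text
time_s: 10.78
tcp_pos: [0.4588, -0.2419, 0.1823]
eef_rot: [-180.0, -0.0, -113.3]
contact_force: [-1.1, 0.6, 5.0]
gripper_width: 0.0252
gripper_force: 50.0
```

{"name": "jog_arm", "arguments": {"deltas": [[[-1,0,0,-0.03,0],[-1,0,0,0,0],[-1,0,0,0,0]]]}}

```text
time_s: 11.15
tcp_pos: [0.4588, -0.2419, 0.1822]
eef_rot: [-180.0, -0.0, -113.2]
contact_force: [-1.6, -0.2, 7.7]
gripper_width: 0.0256
gripper_force: 50.0
```

{"name": "jog_arm", "arguments": {"deltas": [[[-1,0.01,0.023,0,0],[-1,0.01,0.023,0,0],[-1,0,0,0,0],[-1,0,0,0,0]]]}}

```text
time_s: 11.65
tcp_pos: [0.4591, -0.2416, 0.1823]
eef_rot: [-179.9, -0.0, -113.2]
contact_force: [-1.6, -0.9, 6.6]
gripper_width: 0.0255
gripper_force: 50.0
```

{"name": "jog_arm", "arguments": {"deltas": [[[-1,0.01,0.023,0,0],[-1,0.01,0.023,0,0],[-1,0,0,0,0],[-1,0,0,0,0]]]}}

```text
time_s: 12.15
tcp_pos: [0.4594, -0.2412, 0.1823]
eef_rot: [-179.9, -0.0, -113.2]
contact_force: [-0.3, -1.3, 6.1]
gripper_width: 0.0256
gripper_force: 50.0
```

{"name": "jog_arm", "arguments": {"deltas": [[[-1,-0.02,-0.046,0,0],[-1,-0.02,-0.046,0,0],[-1,-0.012,-0.028,0,0],[-1,0,0,0,0],[-1,0,0,0,0]]]}}

```text
time_s: 12.78
tcp_pos: [0.4592, -0.242, 0.1822]
eef_rot: [-179.9, 0.0, -113.3]
contact_force: [-0.7, 1.7, 6.4]
gripper_width: 0.0252
gripper_force: 50.0
```

{"name": "jog_arm", "arguments": {"deltas": [[[-1,-0.012,-0.028,0,0],[-1,0,0,0,0],[-1,0,0,0,0]]]}}

```text
time_s: 13.15
tcp_pos: [0.4591, -0.2423, 0.1823]
eef_rot: [-179.9, 0.0, -113.3]
contact_force: [0.2, 1.4, 6.5]
gripper_width: 0.0258
gripper_force: 50.0
```

{"name": "jog_arm", "arguments": {"deltas": [[[-1,-0.012,-0.028,0,0],[-1,0,0,0,0],[-1,0,0,0,0]]]}}

```text
time_s: 13.52
tcp_pos: [0.4591, -0.2426, 0.1823]
eef_rot: [-179.9, 0.0, -113.2]
contact_force: [0.7, 0.6, 6.0]
gripper_width: 0.0254
gripper_force: 50.0
```

{"name": "jog_arm", "arguments": {"deltas": [[[-1,-0.012,-0.028,0,0],[-1,0,0,0,0],[-1,0,0,0,0]]]}}

```text
time_s: 13.9
tcp_pos: [0.459, -0.2428, 0.1822]
eef_rot: [-179.9, 0.0, -113.3]
contact_force: [0.4, 1.1, 5.9]
gripper_width: 0.0255
gripper_force: 50.0
```

{"name": "jog_arm", "arguments": {"deltas": [[[-1,-0.012,-0.028,0,0],[-1,0,0,0,0],[-1,0,0,0,0]]]}}

```text
time_s: 14.28
tcp_pos: [0.4585, -0.2431, 0.1818]
eef_rot: [-179.9, 0.0, -113.2]
contact_force: [1.5, 1.1, 3.3]
gripper_width: 0.0254
gripper_force: 50.0
```

```bash
python3 snap.py feel; python3 - <<'E'
from h import *
import pickle
np.set_printoptions(precision=2,suppress=True)
im=cv2.imread("pics/feelw.png");i=pickle.load(open("feel.pkl","rb"))
yaw=np.radians(-23.2);ex=np.array([np.cos(yaw),np.sin(yaw)]);ey=np.array([-ex[1],ex[0]])
o=np.array([.4573,-.2466])
P=lambda x,y,z:proj(i,np.r_[o+ex*x/1e3+ey*y/1e3,z])[0]
g=cv2.cvtColor(im,cv2.COLOR_BGR2GRAY).astype(int)
for n,x in(("L",22),("R",-22)):
    c=int(P(x,4,.08)[0]);print(n,c,"twin flat edges row",P(x,-4,.08)[1],P(x,4.1,.08)[1],"seam bottom",P(x,8.1,.074)[1],"foot edge if centred",P(x,4.6,.08)[1])
    print([(k,round(float(g[k,c-6:c+6].mean()),1)) for k in range(228,262)])
m=g[225:275,306:326].mean(1);print("mid",[(k+225,int(v)) for k,v in enumerate(m)][15:45], "tongue rows pred",P(0,-7.9,.135)[1],P(0,-2.4,.135)[1])
E
```

```text
[ 0.45854644 -0.24314716  0.18182946] [-1.79941705e+02  1.74816681e-02 -1.13244729e+02] [1.53309732 1.07045464 3.3063924 ] 0.025433767707696165 14.275
L 285 twin flat edges row 234.06581582292523 245.5270617688182 seam bottom 248.6863274226455 foot edge if centred 246.22841154394996
[(228, 127.8), (229, 127.6), (230, 120.5), (231, 100.8), (232, 65.9), (233, 43.4), (234, 44.1), (235, 49.1), (236, 52.1), (237, 51.8), (238, 52.6), (239, 52.9), (240, 52.4), (241, 52.3), (242, 51.8), (243, 47.4), (244, 35.1), (245, 29.1), (246, 26.7), (247, 26.8), (248, 27.1), (249, 28.3), (250, 25.9), (251, 26.2), (252, 26.7), (253, 27.8), (254, 27.8), (255, 26.1), (256, 27.7), (257, 26.1), (258, 27.4), (259, 25.8), (260, 26.8), (261, 27.8)]
R 349 twin flat edges row 234.00223851162352 245.4661803581208 seam bottom 248.62764441636412 foot edge if centred 246.16769393936715
[(228, 126.5), (229, 122.2), (230, 109.2), (231, 78.0), (232, 48.9), (233, 42.0), (234, 52.0), (235, 56.0), (236, 57.0), (237, 57.8), (238, 57.1), (239, 57.2), (240, 58.2), (241, 57.5), (242, 57.4), (243, 52.8), (244, 42.7), (245, 32.3), (246, 27.2), (247, 27.2), (248, 26.3), (249, 26.3), (250, 27.5), (251, 26.4), (252, 28.2), (253, 29.3), (254, 29.7), (255, 28.2), (256, 27.0), (257, 27.4), (258, 25.9), (259, 26.0), (260, 26.4), (261, 26.4)]
mid [(240, 90), (241, 90), (242, 90), (243, 90), (244, 90), (245, 90), (246, 91), (247, 92), (248, 91), (249, 92), (250, 97), (251, 119), (252, 151), (253, 168), (254, 173), (255, 173), (256, 171), (257, 167), (258, 163), (259, 159), (260, 142), (261, 111), (262, 90), (263, 83), (264, 84), (265, 83), (266, 84), (267, 83), (268, 84), (269, 83)] tongue rows pred 251.76891079738533 261.6116749683175
```

{"name": "jog_arm", "arguments": {"deltas": [[[-1,-0.012,-0.028,0,0],[-1,0,0,-0.03,0],[-1,0,0,0,0],[-1,0,0,0,0]]]}}

```text
time_s: 14.92
tcp_pos: [0.4583, -0.2434, 0.1817]
eef_rot: [-179.9, 0.0, -113.3]
contact_force: [2.0, 2.8, 5.8]
gripper_width: 0.0254
gripper_force: 50.0
```

{"name": "jog_arm", "arguments": {"deltas": [[[-1,0,0,-0.04,0],[-1,0,0,0,0],[-1,0,0,0,0]]]}}

```text
time_s: 15.3
tcp_pos: [0.4583, -0.2434, 0.1815]
eef_rot: [-179.9, 0.0, -113.2]
contact_force: [1.3, 2.7, 7.9]
gripper_width: 0.0259
gripper_force: 50.0
```

{"name": "jog_arm", "arguments": {"deltas": [[[-1,0.012,0.028,0,0],[-1,0.012,0.028,-0.02,0],[-1,0,0,0,0],[-1,0,0,0,0]]]}}

```text
time_s: 15.8
tcp_pos: [0.4585, -0.2431, 0.1815]
eef_rot: [-179.9, -0.0, -113.2]
contact_force: [1.4, 2.1, 8.1]
gripper_width: 0.0252
gripper_force: 50.0
```

{"name": "jog_arm", "arguments": {"deltas": [[[-1,0.012,0.028,-0.03,0],[-1,0.012,0.028,-0.03,0],[-1,0,0,0,0],[-1,0,0,0,0]]]}}

```text
time_s: 16.3
tcp_pos: [0.4587, -0.2427, 0.181]
eef_rot: [-179.9, -0.0, -113.2]
contact_force: [0.8, 1.3, 8.4]
gripper_width: 0.0251
gripper_force: 50.0
```

{"name": "jog_arm", "arguments": {"deltas": [[[-1,0.016,0.037,-0.02,0],[-1,0.012,0.028,-0.03,0],[-1,0.012,0.028,-0.03,0],[-1,0,0,0,0],[-1,0,0,0,0]]]}}

```text
time_s: 16.92
tcp_pos: [0.459, -0.242, 0.1803]
eef_rot: [-179.9, -0.0, -113.2]
contact_force: [-0.2, -0.4, 9.0]
gripper_width: 0.0255
gripper_force: 50.0
```

{"name": "jog_arm", "arguments": {"deltas": [[[-1,0.012,0.028,-0.03,0],[-1,0.012,0.028,-0.03,0],[-1,0.012,0.028,-0.03,0],[-1,0,0,0,0],[-1,0,0,0,0]]]}}

```text
time_s: 17.55
tcp_pos: [0.4593, -0.2412, 0.1794]
eef_rot: [-179.9, -0.1, -113.2]
contact_force: [-0.1, -0.7, 9.4]
gripper_width: 0.0254
gripper_force: 50.0
```

{"name": "jog_arm", "arguments": {"deltas": [[[-1,0.016,0.037,-0.03,0],[-1,0.016,0.037,-0.03,0],[-1,0.016,0.037,-0.03,0],[-1,0.012,0.028,-0.03,0],[-1,0,0,0,0],[-1,0,0,0,0]]]}}

```text
time_s: 18.3
tcp_pos: [0.4596, -0.24, 0.1781]
eef_rot: [-180.0, -0.1, -113.2]
contact_force: [-1.4, -1.7, 9.0]
gripper_width: 0.0254
gripper_force: 50.0
```

{"name": "jog_arm", "arguments": {"deltas": [[[-1,0.016,0.037,-0.03,0],[-1,0.012,0.028,-0.03,0],[-1,0.012,0.028,-0.03,0],[-1,0.012,0.028,-0.03,0],[-1,0,0,0,0],[-1,0,0,0,0]]]}}

```text
time_s: 19.05
tcp_pos: [0.46, -0.2392, 0.1773]
eef_rot: [-180.0, -0.1, -113.2]
contact_force: [-2.0, -2.9, 10.2]
gripper_width: 0.0258
gripper_force: 50.0
```

{"name": "jog_arm", "arguments": {"deltas": [[[-1,0.004,0.01,-0.04,0],[-1,0.006,0.014,-0.04,0],[-1,0.006,0.014,-0.04,0],[-1,0.006,0.014,-0.04,0],[-1,0,0,0,0],[-1,0,0,0,0]]]}}

```text
time_s: 19.8
tcp_pos: [0.46, -0.2375, 0.1742]
eef_rot: [179.9, -0.0, -113.3]
contact_force: [-1.4, -2.5, 2.8]
gripper_width: 0.0253
gripper_force: 50.0
```

{"name": "jog_arm", "arguments": {"deltas": [[[-1,0.006,0.014,-0.04,0],[-1,0.006,0.014,-0.04,0],[-1,0.006,0.014,-0.04,0],[-1,0.006,0.014,-0.04,0],[-1,0,0,0,0],[-1,0,0,0,0]]]}}

```text
time_s: 20.55
tcp_pos: [0.4606, -0.2369, 0.1728]
eef_rot: [180.0, -0.0, -113.3]
contact_force: [-1.6, -4.8, 2.5]
gripper_width: 0.0252
gripper_force: 50.0
```

{"name": "jog_arm", "arguments": {"deltas": [[[-1,0.006,0.015,-0.06,0],[-1,0.006,0.015,-0.06,0],[-1,0.006,0.015,-0.06,0],[-1,0.006,0.015,-0.06,0],[-1,0.006,0.015,-0.06,0],[-1,0,0,0,0]]]}}

```text
time_s: 21.3
tcp_pos: [0.4611, -0.2361, 0.1698]
eef_rot: [-180.0, 0.0, -113.3]
contact_force: [-0.9, -4.7, 2.2]
gripper_width: 0.0259
gripper_force: 50.0
```

{"name": "jog_arm", "arguments": {"deltas": [[[-1,0.008,0.018,-0.06,0],[-1,0.008,0.018,-0.06,0],[-1,0.008,0.018,-0.06,0],[-1,0.008,0.018,-0.06,0],[-1,0,0,0,0],[-1,0,0,0,0]]]}}

```text
time_s: 22.05
tcp_pos: [0.4613, -0.2354, 0.1674]
eef_rot: [180.0, 0.0, -113.3]
contact_force: [-1.4, -4.1, 2.2]
gripper_width: 0.0255
gripper_force: 50.0
```

{"name": "jog_arm", "arguments": {"deltas": [[[-1,0.008,0.018,-0.08,0],[-1,0.004,0.009,-0.1,0],[-1,0,0,-0.1,0],[-1,0,0,-0.1,0],[-1,0,0,-0.15,0],[-1,0,0,-0.15,0],[-1,0,0,0,0]]]}}

```text
time_s: 22.92
tcp_pos: [0.4615, -0.2349, 0.1603]
eef_rot: [180.0, 0.0, -113.3]
contact_force: [1.3, -1.0, 0.2]
gripper_width: 0.0251
gripper_force: 50.0
```

{"name": "jog_arm", "arguments": {"deltas": [[[-1,0,0,-0.15,0],[-1,0,0,-0.2,0],[-1,0,0,-0.2,0],[-1,0,0,-0.2,0],[-1,0,0,-0.2,0],[-1,0,0,-0.2,0],[-1,0,0,0,0]]]}}

```text
time_s: 23.8
tcp_pos: [0.4616, -0.2351, 0.1489]
eef_rot: [-180.0, 0.0, -113.3]
contact_force: [1.5, 0.4, 0.4]
gripper_width: 0.0255
gripper_force: 50.0
```

{"name": "jog_arm", "arguments": {"deltas": [[[-1,0.008,0.018,-0.1,0],[-1,0,0,-0.2,0],[-1,0,0,-0.2,0],[-1,0,0,-0.2,0],[-1,0,0,-0.2,0],[-1,0,0,-0.2,0],[-1,0,0,-0.2,0],[-1,0,0,0,0]]]}}

```text
time_s: 24.8
tcp_pos: [0.4613, -0.2348, 0.1357]
eef_rot: [180.0, 0.0, -113.3]
contact_force: [1.4, -0.1, -3.7]
gripper_width: 0.0254
gripper_force: 50.0
```

{"name": "jog_arm", "arguments": {"deltas": [[[-1,0,0,-0.2,0],[-1,0,0,-0.2,0],[-1,0,0,-0.2,0],[-1,0,0,-0.2,0],[-1,0,0,-0.2,0],[-1,0,0,-0.2,0],[-1,0,0,-0.2,0],[-1,0,0,0,0]]]}}

```text
time_s: 25.8
tcp_pos: [0.4615, -0.2349, 0.1218]
eef_rot: [180.0, 0.0, -113.3]
contact_force: [1.8, 0.1, -2.9]
gripper_width: 0.0249
gripper_force: 50.0
```

{"name": "jog_arm", "arguments": {"deltas": [[[-1,0,0,-0.2,0],[-1,0,0,-0.2,0],[-1,0,0,-0.2,0],[-1,0,0,-0.15,0],[-1,0,0,-0.05,0],[-1,0,0,-0.05,0],[-1,0,0,0,0],[-1,0,0,0,0]]]}}

```text
time_s: 26.8
tcp_pos: [0.4615, -0.235, 0.1136]
eef_rot: [-180.0, 0.0, -113.3]
contact_force: [2.0, 2.1, -0.1]
gripper_width: 0.0256
gripper_force: 50.0
```

{"name": "jog_arm", "arguments": {"deltas": [[[-1,0,0,-0.04,0],[-1,0,0,-0.03,0],[-1,0,0,0,0],[-1,0,0,0,0]]]}}

```text
time_s: 27.3
tcp_pos: [0.4616, -0.235, 0.113]
eef_rot: [-180.0, 0.0, -113.3]
contact_force: [1.1, 1.7, 0.6]
gripper_width: 0.0254
gripper_force: 50.0
```

{"name": "jog_arm", "arguments": {"deltas": [[[-1,0,0,-0.03,0],[-1,0,0,-0.03,0],[-1,0,0,0,0],[-1,0,0,0,0]]]}}

```text
time_s: 27.8
tcp_pos: [0.4616, -0.235, 0.1124]
eef_rot: [-180.0, 0.0, -113.3]
contact_force: [1.1, 2.0, 2.6]
gripper_width: 0.0253
gripper_force: 50.0
```

{"name": "jog_arm", "arguments": {"deltas": [[[-1,0,0,-0.03,0],[-1,0,0,0,0],[-1,0,0,0,0]]]}}

```text
time_s: 28.18
tcp_pos: [0.4617, -0.235, 0.1124]
eef_rot: [-180.0, -0.0, -113.3]
contact_force: [0.7, 1.8, 5.4]
gripper_width: 0.0255
gripper_force: 50.0
```

{"name": "jog_arm", "arguments": {"deltas": [[[-1,0,0,-0.03,0],[-1,0,0,0,0],[-1,0,0,0,0]]]}}

```text
time_s: 28.55
tcp_pos: [0.4617, -0.2351, 0.1124]
eef_rot: [-180.0, -0.0, -113.2]
contact_force: [0.4, 2.7, 7.6]
gripper_width: 0.0258
gripper_force: 50.0
```

{"name": "jog_arm", "arguments": {"deltas": [[[-1,0,0,-0.05,0],[-1,0,0,0,0],[-1,0,0,0,0]]]}}

```text
time_s: 28.92
tcp_pos: [0.4618, -0.2351, 0.1123]
eef_rot: [-180.0, -0.0, -113.2]
contact_force: [-1.6, 3.2, 11.2]
gripper_width: 0.0255
gripper_force: 50.0
```

{"name": "jog_arm", "arguments": {"deltas": [[[-1,0,0,-0.04,0],[-1,0,0,0,0],[-1,0,0,0,0]]]}}

```text
time_s: 29.3
tcp_pos: [0.4618, -0.2351, 0.1122]
eef_rot: [-179.9, -0.0, -113.2]
contact_force: [-3.0, 4.1, 15.4]
gripper_width: 0.0255
gripper_force: 50.0
```

{"name": "jog_arm", "arguments": {"deltas": [[[-1,0,0,-0.015,0],[-1,0,0,0,0],[-1,0,0,0,0],[-1,0,0,0,0]]]}}

```text
time_s: 29.8
tcp_pos: [0.4618, -0.2351, 0.1122]
eef_rot: [-179.9, -0.0, -113.2]
contact_force: [-3.0, 4.2, 16.8]
gripper_width: 0.0254
gripper_force: 50.0
```

{"name": "jog_arm", "arguments": {"deltas": [[[-1,0,0,0.07,0],[-1,0,0,0.07,0],[-1,0,0,0,0],[-1,0,0,0,0]]]}}

```text
time_s: 30.3
tcp_pos: [0.4617, -0.235, 0.1124]
eef_rot: [-180.0, -0.0, -113.3]
contact_force: [-0.7, 3.8, 6.6]
gripper_width: 0.0251
gripper_force: 50.0
```

{"name": "jog_arm", "arguments": {"deltas": [[[-1,0.007,0.017,0.05,0],[-1,0,0,0,0],[-0.3,0,0,0,0],[-0.2,0,0,0,0],[-0.1,0,0,0,0],[0,0,0,0,0],[0,0,0,0,0]]], "force": 20}}

```text
time_s: 31.18
tcp_pos: [0.4616, -0.2348, 0.1126]
eef_rot: [180.0, 0.0, -113.3]
contact_force: [-0.1, -0.5, 0.3]
gripper_width: 0.0436
gripper_force: 0.0
```

```bash
python3 snap.py rel
```

```text
[ 0.46158227 -0.23478254  0.11260126] [ 1.79998876e+02  9.43022722e-04 -1.13264734e+02] [-0.14630751 -0.45883678  0.25950423] 0.04361561833234241 31.175
```

View pics/relz.png

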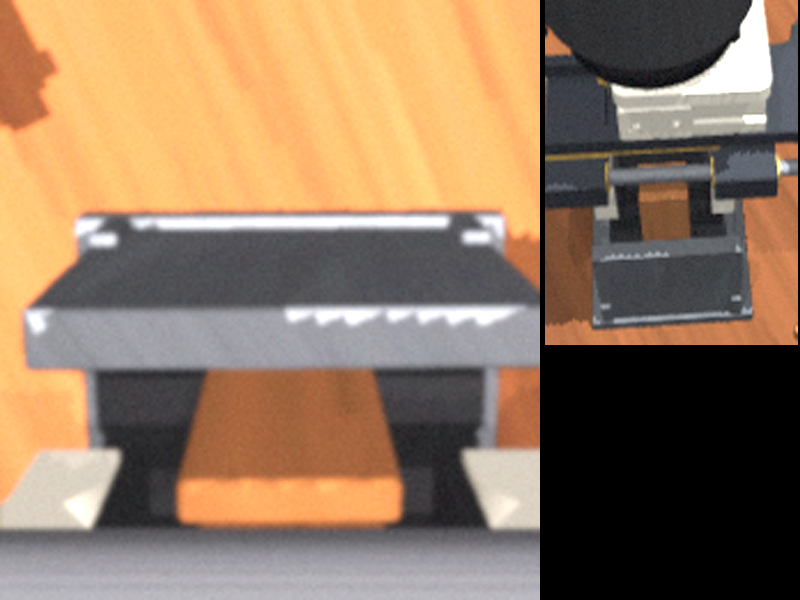

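{"name": "jog_arm", "arguments": {"deltas": [[[0.2,0,0,1,0],[0.2,0,0,2,0],[0.2,0,0,3,0],[0.2,0,0,4,0],[0.2,0,0,4,0],[0.2,0,0,3,0],[0.2,0.8,2,0,0],[0.2,0.8,2,0,0]]]}}

```text
time_s: 32.33
tcp_pos: [0.4777, -0.1945, 0.284]
eef_rot: [-179.9, 0.0, -113.3]
contact_force: [0.5, -0.0, -0.5]
gripper_width: 0.0525
gripper_force: 0.0
```

{"name": "jog_arm", "arguments": {"deltas": [[[0.2,0.8,2,0,0],[0.2,0,0,0,0],[0.2,0,0,0,0]]]}}

```text
time_s: 32.7
tcp_pos: [0.4854, -0.175, 0.283]
eef_rot: [-180.0, 0.0, -113.2]
contact_force: [-0.5, 0.5, -0.5]
gripper_width: 0.0524
gripper_force: 0.0
```

```bash
python3 snap.py fin; python3 - <<'E'
from h import *
im=cv2.imread("pics/finw.png")[90:270,230:390];s=cv2.imread("pics/fins.png")[180:415,215:475]
a=cv2.resize(im,None,fx=2.6,fy=2.6,interpolation=cv2.INTER_CUBIC);b=cv2.resize(s,None,fx=1.45,fy=1.45)
o=np.zeros((600,800,3),np.uint8);o[:a.shape[0],:a.shape[1]]=a;o[:b.shape[0],420:420+b.shape[1]]=b
cv2.imwrite("pics/finz2.png",np.clip(o*1.25,0,255).astype(np.uint8))
# bystander shift check
d=lambda n,m:cv2.absdiff(cv2.imread(n),cv2.imread(m)).max(2)
q=d("pics/side0.png","pics/fins.png")
for n,(x0,y0,x1,y1) in dict(can=(308,195,348,258),block=(215,245,268,285),bottle=(422,205,478,280),jar=(355,125,400,180),blue=(362,395,418,470)).items(): print(n,(q[y0:y1,x0:x1]>60).mean())
E
```

```text
[ 0.4854428  -0.17497583  0.28302362] [-1.79981000e+02  2.78305006e-03 -1.13240814e+02] [-0.4916175   0.54854615 -0.54450657] 0.05241192716404196 32.7
can 0.25396825396825395
block 0.0
bottle 0.0
jar 0.6694949494949495
blue 0.0
```

View pics/finz2.png

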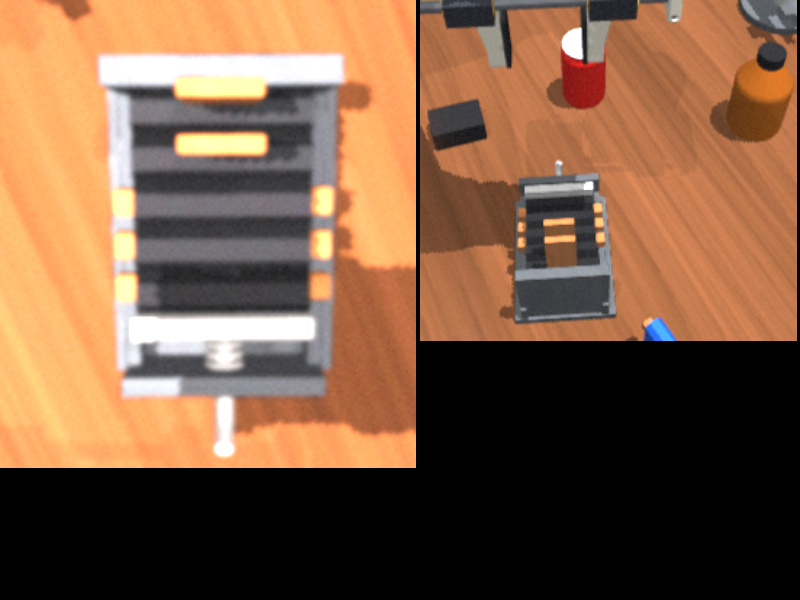

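```bash
python3 - <<'E'
from h import *
import pickle
np.set_printoptions(precision=2,suppress=True)
im=cv2.imread("pics/finw.png");i=pickle.load(open("fin.pkl","rb"))
yaw=np.radians(-23.2);ex=np.array([np.cos(yaw),np.sin(yaw)]);ey=np.array([-ex[1],ex[0]]);o=np.array([.4573,-.2466])
W=lambda p:np.c_[(p[:,:2]-o)@ex,(p[:,:2]-o)@ey]*1000
hsv=cv2.cvtColor(im,cv2.COLOR_BGR2HSV);x0,y0=294,112
sub=hsv[y0:155,x0:337];m=((sub[...,0]<28)&(sub[...,1]>90)&(sub[...,2]>165)).astype(np.uint8)
n,l,s,c=cv2.connectedComponentsWithStats(m)
for k in range(1,n):
    if s[k,4]>60: print("tongue",s[k],W(onz(i,c[k]+[x0,y0],.135)))
z=lambda x,y:(230+x/2.6,90+y/2.6)
print("lugs",W(onz(i,[z(123,202),z(123,245),z(125,287),z(324,202),z(324,243),z(321,287)],.064)))
g=cv2.cvtColor(im,cv2.COLOR_BGR2GRAY).astype(float)
v=np.arange(118,212);print("tops profile",[(int(k),int(g[k,285:293].mean()),int(g[k,338:345].mean())) for k in v])
print("px->y at z .08",W(onz(i,[(300,k) for k in range(120,210,10)],.08))[:,1])
E
```

```text
tongue [  3   8  36   8 276] [[-0.11 -4.93]]
tongue [  3  29  36   9 314] [[-0.34 10.7 ]]
lugs [[ 36.12  32.17]
 [ 36.57  48.05]
 [ 36.26  63.93]
 [-38.53  32.25]
 [-38.92  47.39]
 [-38.19  64.01]]
tops profile [(118, 211, 203), (119, 210, 202), (120, 210, 200), (121, 200, 180), (122, 165, 130), (123, 106, 73), (124, 58, 43), (125, 44, 40), (126, 46, 43), (127, 60, 48), (128, 81, 60), (129, 96, 62), (130, 102, 65), (131, 103, 62), (132, 103, 64), (133, 103, 76), (134, 102, 88), (135, 101, 93), (136, 94, 87), (137, 75, 65), (138, 56, 48), (139, 44, 43), (140, 43, 43), (141, 43, 44), (142, 46, 46), (143, 48, 49), (144, 49, 45), (145, 53, 46), (146, 71, 54), (147, 88, 60), (148, 97, 60), (149, 99, 63), (150, 99, 69), (151, 99, 80), (152, 99, 90), (153, 98, 94), (154, 93, 88), (155, 78, 68), (156, 56, 50), (157, 44, 43), (158, 43, 45), (159, 45, 47), (160, 45, 46), (161, 48, 48), (162, 49, 50), (163, 54, 59), (164, 72, 78), (165, 88, 91), (166, 95, 94), (167, 97, 94), (168, 98, 95), (169, 97, 95), (170, 97, 93), (171, 95, 92), (172, 87, 82), (173, 69, 62), (174, 51, 46), (175, 44, 44), (176, 44, 46), (177, 46, 48), (178, 46, 49), (179, 47, 49), (180, 50, 54), (181, 61, 67), (182, 81, 81), (183, 92, 91), (184, 94, 90), (185, 93, 93), (186, 93, 93), (187, 93, 91), (188, 93, 91), (189, 88, 82), (190, 76, 65), (191, 58, 50), (192, 45, 40), (193, 42, 34), (194, 44, 32), (195, 46, 31), (196, 47, 35), (197, 45, 35), (198, 50, 41), (199, 66, 50), (200, 74, 53), (201, 78, 54), (202, 77, 54), (203, 76, 54), (204, 78, 55), (205, 80, 54), (206, 76, 50), (207, 65, 40), (208, 51, 38), (209, 60, 58), (210, 93, 99), (211, 141, 147)]
px->y at z .08 [-10.74  -2.17   6.52  15.32  24.24  33.28  42.44  51.74  61.16]
```

```bash
python3 -c "
from plant import r
print(r.close_job())"
```

```text
the job is handed in; nothing more can be done
None
```

The loose plate is filed next to its twin on the pusher's side and was pressed onto the rack floor with a push of about 17 N. The last picture shows the row evenly spaced and square, the hand is clear, and the job is handed in at about 33 s.

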